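# Load the sensor flashing jig and hold its sprung lid shut

## Task

The three white sensor pucks in the leather tray, beside an eraser, are to be flashed: set one flat in each of the three wells of the jig while its lid stands open, then swing the spring-loaded lid over and down, without slamming it, until it is fully shut on its stops and all three contact heads are pressed in by their pucks. The lid has no catch and springs open if released, so finish while still holding it fully shut. Leave the other things on the desk where they are.

Things in the scene. Friction and masses are not known exactly. Their poses are not given: they have to be found in the camera images.
- puck1: wireless sensor puck: plain white plastic disc, 30 mm across, 20 mm high, upright axis z, about 25 g, edges rounded 2 mm; origin at the centre of its underside. The three are alike; they start lying flat in the tray, 22 mm or more from its end walls and 45 mm or more clear of the next thing along its length (its x), closer across it
- puck2: wireless sensor puck: plain white plastic disc, 30 mm across, 20 mm high, upright axis z, about 25 g, edges rounded 2 mm; origin at the centre of its underside. The three are alike; they start lying flat in the tray, 22 mm or more from its end walls and 45 mm or more clear of the next thing along its length (its x), closer across it
- puck3: wireless sensor puck: plain white plastic disc, 30 mm across, 20 mm high, upright axis z, about 25 g, edges rounded 2 mm; origin at the centre of its underside. The three are alike; they start lying flat in the tray, 22 mm or more from its end walls and 45 mm or more clear of the next thing along its length (its x), closer across it
- tray: low brown leather tray that stays put, 175 mm long (its x) by 120 mm (its y), 17 mm high, floor 3 mm thick, walls 4 mm; origin at the centre of its underside
- jig: flashing jig fixed to the desk: base 140 mm deep (its x) by 152 mm wide (its y), with an aluminium deck whose top is 36 mm above the desk and three round wells in a row along y; a lid is hinged along its rear (+x) edge; its front (-x) looks to the robot's left, toward the tray. Origin at the centre of its underside, z up. The deck round the wells is clear; 69 mm hinge cheeks at the rear
- well1 (a point): centre of the floor of well 1, at [-17, 44, 28] mm in the jig's frame (turns with the jig): a round well 34 mm across and 8 mm deep with a 2 mm chamfer; the deck lies 8 mm above this point, a seated puck stands 12 mm out of the deck
- well2 (a point): centre of the floor of well 2, at [-17, 0, 28] mm in the jig's frame (turns with the jig): a round well 34 mm across and 8 mm deep with a 2 mm chamfer; the deck lies 8 mm above this point, a seated puck stands 12 mm out of the deck
- well3 (a point): centre of the floor of well 3, at [-17, -44, 28] mm in the jig's frame (turns with the jig): a round well 34 mm across and 8 mm deep with a 2 mm chamfer; the deck lies 8 mm above this point, a seated puck stands 12 mm out of the deck
- hinge (a point): middle of the lid's hinge axis, which runs along the jig's y, at [45, 0, 60] mm in the jig's frame; its axes are those of the jig. Room for the arm: a shelf hangs 0.62 m above the desk from x = 0.57 m on, and side shelves stand right of y = -0.25 m beyond x = 0.57 m
- handle (a point): middle of the lid's handle: steel bar along the jig's y, 11 mm thick, 84 mm clear between two slanting stems, 29 mm over the lid and 18 mm beyond its front edge. It lies at [116, 0, 153] mm in the jig's frame with the lid open, at [-67, 0, 95] mm with it shut. This frame turns with the lid; shut, its axes are the jig's, and the bar is 112 mm before and 35 mm above the hinge axis
- lid (a joint): lid angle in rad: 0 = sprung open, leaning back 110 degrees from closed; grows as the lid swings over to the jig's front and down; 1.92 = shut, its two stop pillars on the deck. A spring pushes it open (1 N at the handle when open, 2 to 3 N nearly shut); over the last 0.08 rad the contact heads add to that: about 8 N down at the handle holds it shut on three pucks. No catch
- pin1 (a joint): travel in m of the sprung contact head above well 1, on the lid's underside, 13 mm across: 0 = out, grows as a puck pushes it in; about 0.005 with a seated puck and the lid shut (3.5 N), stays 0 over an empty well
- pin2 (a joint): travel in m of the sprung contact head above well 2, on the lid's underside, 13 mm across: 0 = out, grows as a puck pushes it in; about 0.005 with a seated puck and the lid shut (3.5 N), stays 0 over an empty well
- pin3 (a joint): travel in m of the sprung contact head above well 3, on the lid's underside, 13 mm across: 0 = out, grows as a puck pushes it in; about 0.005 with a seated puck and the lid shut (3.5 N), stays 0 over an empty well
- mouse: bystander: black computer mouse, 100x58x34 mm, origin at the centre of its underside
- notes: bystander: block of sticky notes, 76x77x18 mm, origin at the centre of its underside
- tealight: bystander: tealight candle in a metal cup, 38 mm across, 15 mm high, not one of the pucks; origin at the centre of its underside
- eraser: bystander: blue and white eraser, 21x48x12 mm, lying in the tray among the pucks, its length across the tray; origin at the centre of its underside

How it is judged:
By the outcome, as a careful person would: the job done as asked, in the order asked, and still so for the second after the job is handed in, while the arm keeps its last pose, push and grip.
It also fails if it takes over 72 s, if anything falls off the work surface, if the arm or the gripper's body presses on something with over 40 N, if the wrist force passes 120 N, or if a joint passes its speed limit or range.

## Robot

A 6-joint arm with a two-finger parallel gripper is mounted at the origin on a cart in front of the work surface, level with it; the furniture and walls round the work are solid. World frame = base frame: x ahead of the robot, y to its left, z up, the work surface at z = 0. Lengths are in mm, angles in degrees, forces in N, time in s.
With the tool pointing down it reaches from about 350 to 875 mm from the base axis. Payload 15.5 kg.
Tool frame: the origin (TCP) lies between the finger pads; the fingertips stand 17 mm ahead of it and the grasp point (between the pads) lies 2 mm behind it; z points along the fingers, y is the line along which they close (so a half turn about z gives the same grasp; the last joint's range is limited). The gripper opens to 85 mm and grips with 20 to 120 N. Pads are 22 mm wide; open, the fingers measure 114 mm over their backs; the gripper's body (76 mm by 85 mm) begins 54 mm behind the grasp point. The pads swing forward as they close: fully open they stand 13 mm farther back than shut.
Start: joints at [67.752, 28.281, 77.091, -0, 74.628, -5.472], TCP at [180.392, 598.402, 248.277] pointing down, gripper open.
Joint ranges: [-166.48, 166.48], [-47.26, 123.95], [12.59, 153.08], [-70.14, 250.14], [6.76, 159.57], [-176.63, 176.63]. Speed limits (degrees/s): [108.29, 108.29, 147.25, 172.46, 172.46, 172.46].

## Interface

Orientations are given as a 3x3 rotation matrix whose columns are the frame's x, y, z axes.
In Python, from bench import r, snapshot, get_calibration, order, search_frame, regions_of gives the robot as it stands.
- The arm moves only by the tool arm_command, never from a script. Its argument "targets" is a list of rows, each a list of 3 entries, a list of its own where there are three numbers: the shift along the tool's x, y, z in units of 50 mm (1.0 is 50 mm), then the turn about the tool's z in units of 8 degrees (1.0 is 8 degrees), then the finger opening in mm, from 0 to 85.4. In form: [[[dx, dy, dz], turn, fingers], ...]. A call has 1 to 8 rows; each row shifts and turns the commanded pose from where the row before left it, along the tool's axes as they then stand; what a row does not reach is not made up. A row lasts 1/10 s, in which the tool goes at most 50 mm and 8.59 degrees, less where a joint would pass 70% of its speed; a pose out of reach is approached as far as the arm can. A call is refused whole if a number of a shift passes 1 or a number of a turn 1, either way. A call with a gripper value outside its range is refused whole. The fingers move at their own pace and stop on an object; the grip force is fixed at half the most. Time passes only in rows, so rows that do not move let the fingers close. It gives the time, the measured TCP pose, the force, the opening and the grip force at its end, in the units of the state.
- r.get_state(): the state, without advancing time (a new reading comes with each control period).
- snapshot(name): name is "scene" or "top" or "wrist"; returns the picture (420x560x3 uint8, blue, green, red); there is no depth.
- get_calibration(name): a dict with "fx", "fy", "cx", "cy" (pixels), "origin" and "attitude" of the camera in the world. Camera axes: x right, y up, looking along -z (the intrinsics and any distortion apply to the point x, -y, -z); pixel columns grow to the right and rows downward; lengths in mm; the calibration is good to about 2 mm. A picture is of the moment at which its call begins: read the wrist's pose just before it. get_calibration takes no time and is no camera call; for the wrist camera it gives the pose at the moment of the call.
- order.close_job(): hands the job in; it is judged then, once.
Trained networks look in the newest picture that a camera, given by its name, has taken for a name from the list of things; names that differ only in an ending like _2 or _b are one class to them, and where a whole thing is asked for, a point or a joint stands for the part that bears it (a point fixed in the world has none). Each returns a list of dicts, best first, with "score" (0 to 1); they miss things now and then, are a little off and sometimes report something else, mostly with a low value. They report only what shows in the picture. A call takes as long as a camera call.
- search_frame(query, camera): "box" ([left, top, right, bottom] in pixels, round what is visible of it).
- regions_of(query, camera): "pixels" (420x560 bool, what is visible of it) and "box" ([left, top, right, bottom] in pixels, round what is visible of it).
The state is a dict: "clock": time; "joint_positions": joint angles; "joint_velocities": joint speeds; "joint_torque": joint torques, N m; "tool_pos": TCP position; "tcp_rot": TCP orientation; "contact_force": force on the tool from outside, world axes, zero at the start; "moment": the same for the moment, N m; "gripper_width": finger opening in mm; "gripper_force": force on a finger pad.
Only numpy, scipy, OpenCV 4.12 (cv2) and the standard library are available. Lean on these libraries where they do the work, as an engineer would, in place of code of your own. Each camera call takes 0.05 s, during which the arm holds its last target. There are 200 camera calls.

## Working session

There is one attempt and no reset: what is moved stays moved. The work goes in short steps, Python scripts to look and compute and a tool call to move; the robot and the scene stay as the last step left them, time stands still between calls to the robot, and variables do not carry over. Pictures are saved under pics/ and viewed, at most 10 in all, crops included, and the job is handed in when it is done.

Besides the shell and the picture viewer there is one more tool, called after "Request:" as name(argument=value, ...) on one line, values as JSON. arm_command: Moves the arm, as the interface text tells. Its arguments: {"type":"object","properties":{"targets":{"type":"array"}},"required":["targets"]}

```bash
ls; mkdir -p pics; cat > h.py <<'E'
import numpy as np, cv2
from bench import r, snapshot, get_calibration, order, search_frame, regions_of
def ray(c,u,v):
    A=np.array(c['attitude']); d=A@np.array([(u-c['cx'])/c['fx'],-(v-c['cy'])/c['fy'],-1.0])
    return np.array(c['origin'],float),d/np.linalg.norm(d)
def atz(c,u,v,z):
    o,d=ray(c,u,v); return o+d*(z-o[2])/d[2]
def proj(c,p):
    q=np.array(c['attitude']).T@(np.array(p,float)-np.array(c['origin'])); return c['cx']+c['fx']*q[0]/-q[2], c['cy']-c['fy']*q[1]/-q[2]
def tri(rays):
    M=np.zeros((3,3));b=np.zeros(3)
    for o,d in rays:
        P=np.eye(3)-np.outer(d,d);M+=P;b+=P@o
    return np.linalg.solve(M,b)
E
python3 - <<'E'
from h import *
s=r.get_state();print({k:np.round(v,3).tolist() for k,v in s.items()})
ims=[]
for n in ("scene","top","wrist"):
    c=get_calibration(n);print(n,{k:np.round(v,3).tolist() if not isinstance(v,str) else v for k,v in c.items()})
    im=snapshot(n);cv2.imwrite(f"pics/{n}0.png",im)
    for q in ("puck1","tray","jig","handle","eraser","mouse","notes","tealight"):
        print(n,q,[(np.round(d['box']).tolist(),round(d['score'],2)) for d in search_frame(q,n)][:5])
E
```

```text
pics
{'clock': 0.0, 'joint_positions': [67.752, 28.316, 77.128, 0.0, 74.627, -5.472], 'joint_velocities': [-0.068, 0.039, -0.044, -0.054, 0.045, 0.063], 'joint_torque': [0.001, -88.217, -38.387, -0.0, 0.01, -0.0], 'tool_pos': [180.264, 598.09, 247.684], 'tcp_rot': [[-0.957, 0.289, -0.0], [0.289, 0.957, -0.001], [0.0, -0.001, -1.0]], 'contact_force': [-0.171, 0.598, -0.697], 'moment': [0.026, 0.001, 0.002], 'gripper_force': 0.0, 'gripper_width': 85.183}
scene {'fx': 433.154, 'fy': 433.154, 'cx': 287.441, 'cy': 211.209, 'origin': [-95.11, -295.448, 601.929], 'attitude': [[0.517, 0.435, -0.737], [-0.856, 0.264, -0.444], [0.002, 0.861, 0.509]]}
scene puck1 [([195.0, 231.0, 206.0, 243.0], 0.64), ([180.0, 239.0, 191.0, 256.0], 0.55), ([165.0, 220.0, 180.0, 233.0], 0.46)]
scene tray [([134.0, 221.0, 222.0, 266.0], 0.71)]
scene jig [([249.0, 212.0, 364.0, 311.0], 0.58)]
scene handle [([305.0, 214.0, 359.0, 280.0], 0.58), ([195.0, 230.0, 205.0, 244.0], 0.38)]
scene eraser [([178.0, 240.0, 190.0, 254.0], 0.49)]
scene mouse [([287.0, 200.0, 318.0, 223.0], 0.79)]
scene notes [([401.0, 256.0, 441
[... 528 characters left out ...]
8.0, 232.0, 270.0], 0.59)]
top handle [([317.0, 228.0, 351.0, 268.0], 0.94)]
top eraser [([184.0, 254.0, 188.0, 270.0], 0.52), ([280.0, 227.0, 355.0, 280.0], 0.35)]
top mouse []
top notes [([279.0, 224.0, 356.0, 277.0], 0.46), ([316.0, 230.0, 352.0, 266.0], 0.34)]
top tealight [([250.0, 260.0, 263.0, 277.0], 0.45), ([209.0, 235.0, 217.0, 246.0], 0.39)]
wrist {'fx': 323.115, 'fy': 323.115, 'cx': 285.224, 'cy': 211.366, 'origin': [102.193, 621.857, 374.95], 'attitude': [[0.288, -0.909, -0.301], [0.958, 0.274, 0.09], [0.001, -0.314, 0.95]]}
wrist puck1 []
wrist tray []
wrist jig []
wrist handle []
wrist eraser []
wrist mouse []
wrist notes []
wrist tealight [([87.0, 414.0, 106.0, 420.0], 0.57)]
```

```bash
python3 - <<'E'
import cv2,numpy as np
t=cv2.imread("pics/top0.png")[215:290,155:365]; s=cv2.imread("pics/scene0.png")[190:320,120:450]
a=cv2.resize(t,(798,285),interpolation=cv2.INTER_CUBIC); b=cv2.resize(s,(798,314),interpolation=cv2.INTER_CUBIC)
cv2.imwrite("pics/v1.png",np.vstack([a,b]))
E
```

```text
(no output)
```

View pics/v1.png

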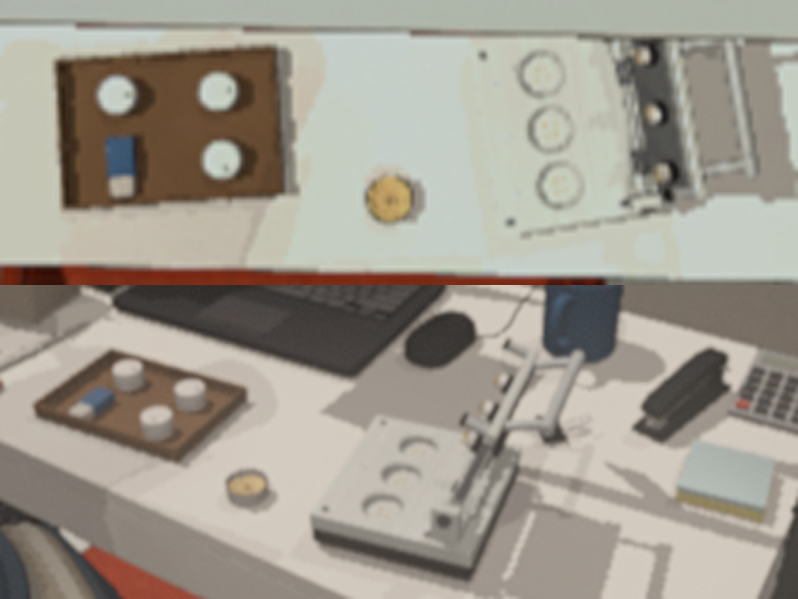

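View pics/wrist0.png

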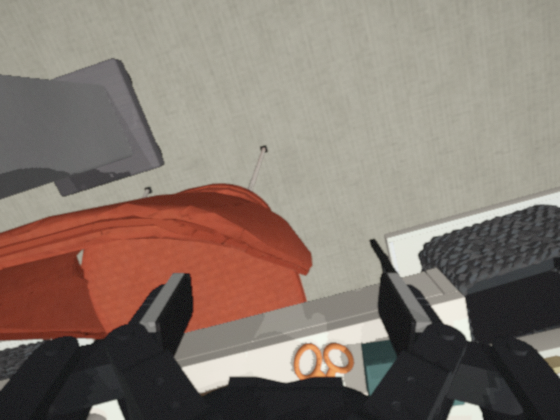

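The top view shows the three pucks at about (186,240), (212,239) and (213,257), with the eraser at (187,259). The jig is at about (318,254) with its lid open to the right. The wrist camera only sees the floor and the desk edge.

```bash
python3 - <<'E'
from h import *
t=get_calibration("top");s=get_calibration("scene")
ctr=lambda b:((b[0]+b[2])/2,(b[1]+b[3])/2)
for n,a,b in [("A",(186,240),(172.5,227)),("B",(212.4,239),(200,237)),("C",(213.4,256.8),(184.8,247.5)),
  ("well1",(155+541/3.8,215+73/3.8),(120+418/2.418,190+(446-285)/2.418)),("well2",(155+551/3.8,215+130/3.8),(120+402/2.418,190+(474-285)/2.418)),("well3",(155+560/3.8,215+185/3.8),(120+383/2.418,190+(504-285)/2.418)),
  ("tea",(256.5,268),(221,273))]:
    print(n,np.round(tri([ray(t,*a),ray(s,*b)])),np.round(atz(t,*a,20)),np.round(atz(t,*a,36)))
for x,y in [(60,60),(280,48),(290,190),(65,205)]: print("tray",np.round(atz(t,155+x/3.8,215+y/3.8,17)))
E
```

```text
A [541. 423.  14.] [542. 421.  20.] [542. 418.  36.]
B [548. 343.   8.] [547. 342.  20.] [546. 340.  36.]
C [493. 339.  11.] [493. 337.  20.] [494. 335.  36.]
well1 [566.  88.  35.] [567.  87.  20.] [567.  87.  36.]
well2 [522.  78.  37.] [522.  78.  20.] [522.  78.  36.]
well3 [479.  71.  37.] [479.  70.  20.] [479.  70.  36.]
tea [462. 207.  11.] [463. 207.  20.] [464. 206.  36.]
tray [569. 469.  17.]
tray [582. 294.  17.]
tray [470. 283.  17.]
tray [454. 461.  17.]
```

Request:
arm_command(targets=[[[0,0,0],-0.87,45],[[0,0,0],-0.87,45],[[0,0,0],-0.87,45],[[-0.65,-0.5,0],0,45],[[-0.65,-0.5,0],0,45],[[-0.65,-0.5,0],0,45],[[-0.65,-0.5,0],0,45],[[-0.65,-0.5,0],0,45]])

```text
clock: 2.15
tool_pos: [352.7, 484.3, 248.4]
tcp_rot: [[-0.997, -0.072, 0.0], [-0.072, 0.997, 0.0], [-0.0, 0.0, -1.0]]
contact_force: [0.6, 0.5, -0.1]
gripper_width: 44.9
gripper_force: 0.0
```

Request:
arm_command(targets=[[[-0.65,-0.5,0],0,45],[[-0.65,-0.5,0],0,45],[[-0.65,-0.5,0],0,45],[[-0.65,-0.5,0],0,45],[[-0.65,-0.5,0.5],0,45],[[0,0,0],0,45],[[0,0,0],0,45]])

```text
clock: 2.85
tool_pos: [522.8, 371.5, 222.6]
tcp_rot: [[-0.998, -0.07, -0.001], [-0.07, 0.998, -0.001], [0.001, -0.0, -1.0]]
contact_force: [-0.6, 0.9, -1.0]
gripper_width: 45.4
gripper_force: 0.0
```

```bash
cat >> h.py <<'E'
def look(q,tag,n=6):
    s=r.get_state(); c=get_calibration("wrist"); im=snapshot("wrist"); cv2.imwrite(f"pics/{tag}.png",im)
    out=regions_of(q,"wrist")[:n] if q else []
    return s,c,im,out
E
python3 - <<'E'
from h import *
s,c,im,o=look("puck1","w1")
print(s['clock'],np.round(s['tool_pos'],1),np.round(s['tcp_rot'],3).tolist(),s['gripper_width'],np.round(s['contact_force'],1),np.round(s['joint_positions'],1))
for d in o:
    p=d['pixels']; v,u=np.nonzero(p); print(round(d['score'],2),np.round(d['box']),round(u.mean(),1),round(v.mean(),1),p.sum(),np.round(atz(c,u.mean(),v.mean(),16),1))
E
```

```text
2.85 [522.8 371.5 222.6] [[-0.998, -0.07, -0.001], [-0.07, 0.998, -0.001], [0.001, -0.0, -1.0]] 45.36232495670269 [-0.6  0.9 -1. ] [ 30.1  31.   76.4   0.   72.7 -63.9]
0.68 [318. 193. 347. 224.] 331.2 206.2 626 [541.6 423.2  16. ]
0.58 [245. 193. 273. 222.] 257.4 205.5 666 [546.4 343.6  16. ]
0.56 [239. 141. 272. 171.] 255.1 155.5 713 [492.9 338.9  16. ]
```

View pics/w1.png

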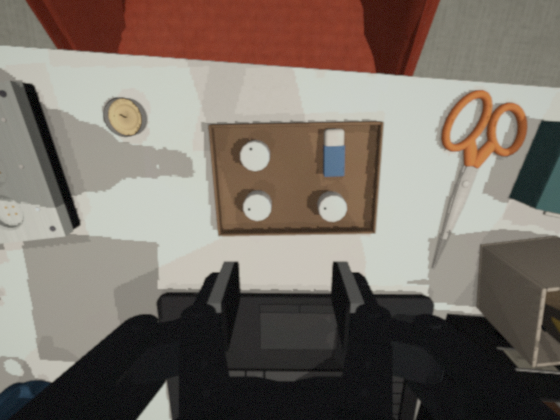

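The wrist view shows pucks at (257,206), (331,206) and (255,156), agreeing with the top and scene estimates to within about 2 mm. I'll take a second, lower view.

Request:
arm_command(targets=[[[0.1,-0.21,0.6],0,45],[[0.1,-0.21,0.6],0,45],[[0.1,-0.21,0.6],0,45],[[0,0,0],0,45],[[0,0,0],0,45]])

```text
clock: 3.45
tool_pos: [509.7, 340.8, 134.4]
tcp_rot: [[-0.997, -0.072, 0.0], [-0.072, 0.997, 0.0], [-0.001, 0.0, -1.0]]
contact_force: [-0.1, 1.7, 0.9]
gripper_width: 44.9
gripper_force: 0.0
```

```bash
cat >> h.py <<'E'
def top_face(im,mask):
    """centre of the bright top face near a region"""
    m=cv2.dilate(mask.astype(np.uint8),np.ones((7,7)))
    hsv=cv2.cvtColor(im,cv2.COLOR_BGR2HSV)
    w=((hsv[...,2]>150)&(hsv[...,1]<60)&(m>0)).astype(np.uint8)
    cs,_=cv2.findContours(w,cv2.RETR_EXTERNAL,cv2.CHAIN_APPROX_NONE); k=max(cs,key=cv2.contourArea)
    return cv2.fitEllipse(cv2.convexHull(k))
E
python3 - <<'E'
from h import *
s,c,im,o=look("puck1","w2")
print(s['clock'],np.round(s['tool_pos'],1),np.round(s['tcp_rot'],3).tolist())
for d in o:
    p=d['pixels']; v,u=np.nonzero(p);e=top_face(im,p); print(round(d['score'],2),np.round(d['box']),round(u.mean(),1),round(v.mean(),1),p.sum(),np.round(atz(c,u.mean(),v.mean(),16),1),'E',np.round(e[0],1),np.round(e[1],1),np.round(atz(c,*e[0],23),1))
print("proj C",proj(c,(492.9,338.9,23)))
cv2.imwrite("pics/v2.png",cv2.resize(im[60:360,130:530],(800,600),interpolation=cv2.INTER_CUBIC))
E
```

```text
3.45 [509.7 340.8 134.4] [[-0.997, -0.072, 0.0], [-0.072, 0.997, 0.0], [-0.001, 0.0, -1.0]]
0.95 [362. 235. 403. 275.] 379.7 254.5 1298 [541.3 422.9  16. ] E [383.  259.1] [31.9 36.7] [542.  423.8  23. ]
0.79 [264. 173. 303. 212.] 283.5 190.8 1197 [492.3 338.8  16. ] E [283.4 193.5] [37.  38.5] [492.6 338.7  23. ]
0.56 [269. 234. 306. 276.] 284.0 253.1 1167 [545.8 343.   16. ] E [284.3 257.7] [32.3 36.1] [546.6 343.3  23. ]
proj C (np.float64(283.58412826625005), np.float64(193.86254533153144))
```

View pics/v2.png

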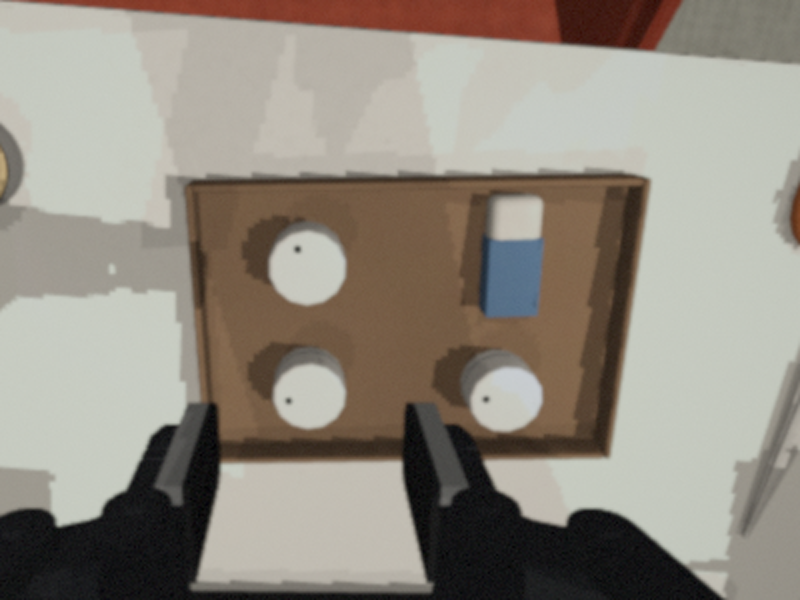

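Request:
arm_command(targets=[[[0.35,-0.015,0.3],0,45],[[0,0,0.6],0,45],[[0,0,0.6],0,45],[[0,0,0.4],0,45],[[0,0,0.18],0,45],[[0,0,0],0,45]])

```text
clock: 4.15
tool_pos: [492.7, 338.3, 29.5]
tcp_rot: [[-0.997, -0.072, 0.0], [-0.072, 0.997, 0.0], [-0.0, 0.0, -1.0]]
contact_force: [-0.6, -0.1, 0.3]
gripper_width: 45.3
gripper_force: 0.0
```

Request:
arm_command(targets=[[[0,0,0],0,24],[[0,0,0],0,24],[[0,0,0],0,24],[[0,0,0],0,24],[[0,0,0],0,24],[[0,0,-0.5],0,24],[[0,0,-0.8],0,24],[[0,0,-0.5],0,24]])

```text
clock: 4.95
tool_pos: [493.2, 338.4, 122.8]
tcp_rot: [[-0.997, -0.072, 0.003], [-0.072, 0.997, 0.002], [-0.003, 0.001, -1.0]]
contact_force: [0.7, 0.3, -0.5]
gripper_width: 26.8
gripper_force: 59.3
```

```bash
python3 - <<'E'
from h import *
s,c,im,o=look("puck1","w3")
print(s['clock'],np.round(s['tool_pos'],1),s['gripper_width'],s['gripper_force'])
for d in o:
    p=d['pixels']; print(round(d['score'],2),np.round(d['box']),p.sum())
print(proj(c,s['tool_pos']), proj(c,s['tool_pos']+np.array([0,0,-7])))
cv2.imwrite("pics/v3.png",cv2.resize(im[180:420,130:450],(800,600),interpolation=cv2.INTER_CUBIC))
E
```

```text
4.95 [493.2 338.4 122.8] 26.758640185076107 59.349313258426264
0.71 [364. 256. 406. 299.] 1324
0.68 [257. 241. 313. 311.] 3223
0.36 [  0. 159.  55. 326.] 4970
(np.float64(284.38906577793034), np.float64(294.92106512763723)) (np.float64(284.387553927877), np.float64(286.5843716543364))
```

View pics/v3.png

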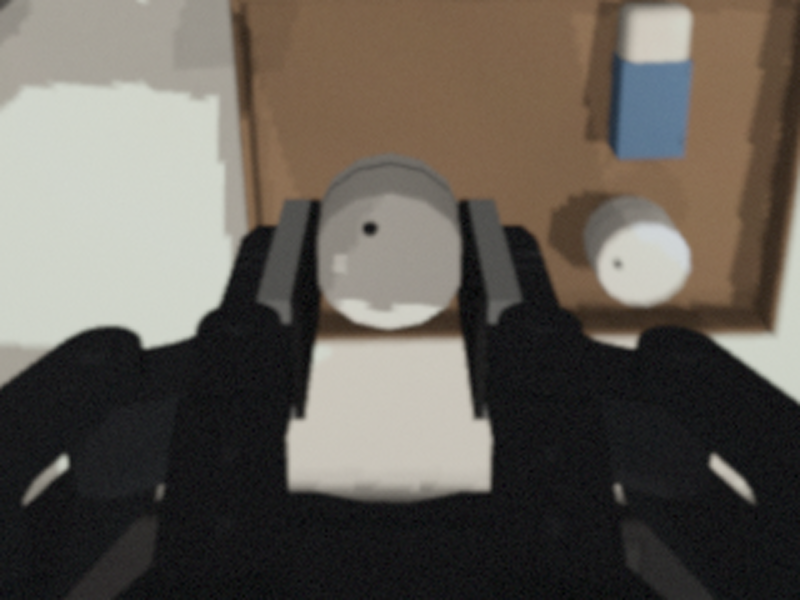

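The puck is held. It spans rows 241–311 at columns 257–313, which is where an upright puck centred on the tool should appear. Next I look at the wells.

Request:
arm_command(targets=[[[-0.09,-0.7,-0.09],0,24],[[-0.09,-0.7,-0.09],0,24],[[-0.09,-0.7,-0.09],0,24],[[-0.09,-0.7,-0.09],0,24],[[-0.09,-0.7,-0.09],0,24],[[-0.09,-0.7,-0.09],0,24],[[0,0,0],0,24],[[0,0,0],0,24]])

```text
clock: 5.85
tool_pos: [534.5, 129.7, 146.6]
tcp_rot: [[-0.998, -0.07, 0.001], [-0.07, 0.998, 0.0], [-0.001, 0.0, -1.0]]
contact_force: [-0.5, 0.3, -0.3]
gripper_width: 26.8
gripper_force: 59.4
```

```bash
python3 - <<'E'
from h import *
s,c,im,o=look("well1","w4")
print(s['clock'],np.round(s['tool_pos'],1),s['gripper_width'],s['gripper_force'])
for d in o: print(round(d['score'],2),np.round(d['box']),d['pixels'].sum())
for p in [(566.5,87.5,36),(522,78,36),(479,70.5,36)]: print(np.round(proj(c,p),1))
cv2.imwrite("pics/v4.png",cv2.resize(im[60:360,60:460],(800,600),interpolation=cv2.INTER_CUBIC))
E
```

```text
5.85 [534.5 129.7 146.6] 26.779343923209527 59.37996724736877
0.65 [  0.  79. 296. 404.] 61140
[229.4 249.1]
[217.8 195.1]
[207.7 136.8]
```

View pics/v4.png

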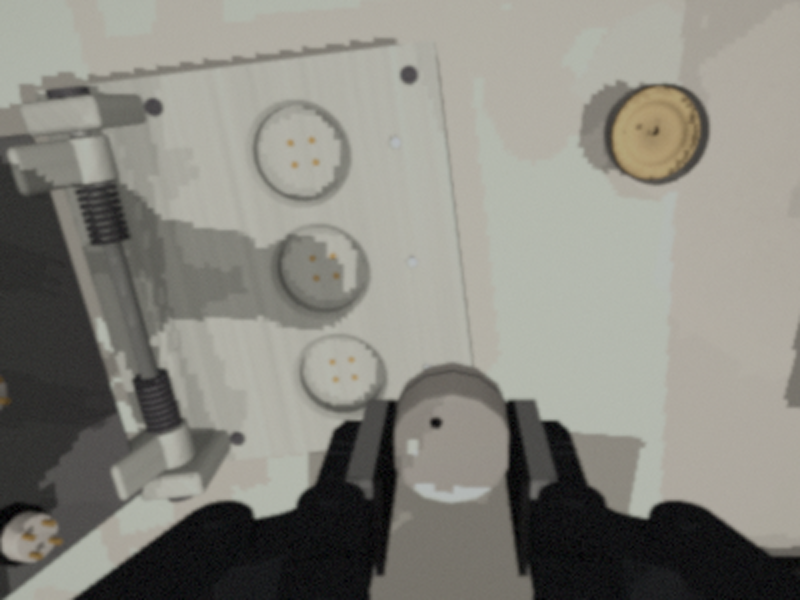

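Wells show at about (211,136), (221,194) and (231,247). Each has four gold contacts on its floor, which I'll use to refine its position.

```bash
cat >> h.py <<'E'
def gold(im,guess,rad=16):
    hsv=cv2.cvtColor(im,cv2.COLOR_BGR2HSV); m=((hsv[...,0]>8)&(hsv[...,0]<26)&(hsv[...,1]>70)).astype(np.uint8)
    v,u=np.nonzero(m); k=np.hypot(u-guess[0],v-guess[1])<rad
    if not k.any(): return None
    w=hsv[v[k],u[k],1].astype(float); n,_,st,ce=cv2.connectedComponentsWithStats(np.where(np.hypot(*(np.indices(m.shape)[::-1]-np.array(guess)[:,None,None]))<rad,m,0).astype(np.uint8))
    return ce[1:].mean(0),n-1
def ring(im,g,lo=15,hi=22):
    """deck-edge circle: radial gradient fit"""
    gr=cv2.GaussianBlur(cv2.cvtColor(im,cv2.COLOR_BGR2GRAY),(3,3),0); P=[]
    for a in np.linspace(0,2*np.pi,72,endpoint=False):
        rr=np.arange(lo,hi+4,0.25); pr=cv2.remap(gr,(g[0]+rr*np.cos(a)).astype(np.float32)[None],(g[1]+rr*np.sin(a)).astype(np.float32)[None],1)[0].astype(float)
        d=pr[8:]-pr[:-8]; i=d.argmax(); P.append((g[0]+rr[i+4]*np.cos(a),g[1]+rr[i+4]*np.sin(a)))
    P=np.array(P,np.float32); e=cv2.fitEllipse(P)
    return e
E
python3 - <<'E'
from h import *
im=cv2.imread("pics/w4.png"); c=get_calibration("wrist")
for g in [(231,246),(221.5,194),(211,136)]:
    q=gold(im,g); e=ring(im,q[0] if q else g,15,24)
    print('gold',q and (np.round(q[0],1),q[1],np.round(atz(c,*q[0],28),1)),'ring',np.round(e[0],1),np.round(e[1],1),np.round(atz(c,*e[0],36),1))
E
```

```text
gold (array([231.3, 244.5]), 4, array([565.4,  89. ,  28. ])) ring [230.8 246.2] [39.4 45.9] [563.3  89.8  36. ]
gold (array([221.7, 193.1]), 4, array([522. ,  80.6,  28. ])) ring [221.1 194.3] [43.8 49.1] [520.8  81.7  36. ]
gold (array([211.2, 135.7]), 4, array([478.5,  72.4,  28. ])) ring [210.3 135.5] [47.7 52.4] [477.6  73.5  36. ]
```

Request:
arm_command(targets=[[[0,0,0],-0.85,24],[[-0.226,-0.464,0.2],0,24],[[-0.226,-0.464,0.2],0,24],[[0,0,0.5],0,24],[[0,0,0.5],0,24],[[0,0,0],0,24],[[0,0,0],0,24]])

```text
clock: 6.65
tool_pos: [565.0, 89.8, 76.5]
tcp_rot: [[-0.982, -0.19, -0.001], [-0.19, 0.982, 0.0], [0.001, 0.0, -1.0]]
contact_force: [0.6, 0.5, 0.2]
gripper_width: 27.2
gripper_force: 59.4
```

```bash
cat > to.py <<'E'
import sys
from h import *
s=r.get_state(); R=np.array(s['tcp_rot']); p=np.array(s['tool_pos']); t=np.array([float(a) for a in sys.argv[1:4]])
print('clock',round(s['clock'],2),'pos',np.round(p,1),'yang',round(np.degrees(np.arctan2(R[1,1],R[0,1])),2),'F',np.round(s['contact_force'],1),'w',round(s['gripper_width'],1),'f',round(s['gripper_force'],1))
if len(sys.argv)>4:
    a=np.radians(float(sys.argv[4])); print('turn',round(-(float(sys.argv[4])-np.degrees(np.arctan2(R[1,1],R[0,1])))/8,2))
    y=np.array([np.cos(a),np.sin(a),0]); R=np.stack([np.array([-np.sin(a)*-1*-1,np.cos(a)*1,0])*0+np.cross(y,[0,0,-1.]),y,[0,0,-1.]],1)
print('units',np.round(R.T@(t-p)/50,3))
E
sed -i 's/R=np.stack.*/R=np.stack([np.cross(y,[0,0,-1.]),y,[0,0,-1.]],1)/' to.py
python3 to.py 565.4 88.4 56 100.8
```

```text
clock 6.65 pos [565.   89.8  76.5] yang 100.97 F [0.6 0.5 0.2] w 27.2 f 59.4
turn 0.02
units [-0.003 -0.029  0.409]
```

Request:
arm_command(targets=[[[0,-0.015,0.1],0,24],[[0,0,0],0,24]])

```text
clock: 6.85
tool_pos: [565.7, 88.6, 71.9]
tcp_rot: [[-0.982, -0.19, 0.001], [-0.19, 0.982, 0.0], [-0.001, -0.0, -1.0]]
contact_force: [0.2, 0.6, 0.1]
gripper_width: 26.7
gripper_force: 59.4
```

```bash
python3 to.py 565.4 88.4 56 100.8; python3 - <<'E'
from h import *
s,c,im,o=look(None,"w5")
print(np.round(s['tool_pos'],1),np.round(r.get_state()['tool_pos'],1))
pred={n:proj(c,p) for n,p in [('w2',(522,80.6,28)),('w3',(478.5,72.4,28))]}
for n,g in pred.items():
    q=gold(im,g,18);print(n,np.round(g,1),q and (np.round(q[0],1),q[1],np.round(atz(c,*q[0],28),1)))
cv2.imwrite("pics/v5.png",cv2.resize(im[120:420,80:480],(800,600),interpolation=cv2.INTER_CUBIC))
E
```

```text
clock 6.85 pos [565.7  88.6  71.9] yang 100.94 F [0.2 0.6 0.1] w 26.7 f 59.4
turn 0.02
units [ 0.007 -0.002  0.317]
[565.7  88.6  71.9] [565.7  88.4  71.9]
w2 [285.2 177.3] (array([283. , 177.7]), 4, array([522.5,  79.5,  28. ]))
w3 [285.6  89.2] (array([283.1,  89.7]), 4, array([478.9,  71.2,  28. ]))
```

View pics/v5.png

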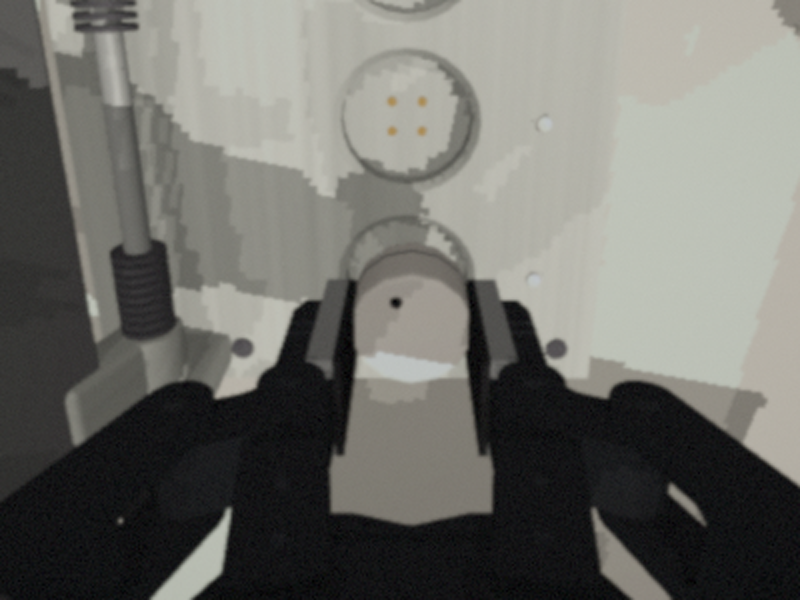

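The wells' columns (283) against the held puck (286) suggest moving about 1.2 mm toward −y. I'll correct that and descend.

Request:
arm_command(targets=[[[0,-0.025,0.1],0,24],[[0,0,0.1],0,24],[[0,0,0.06],0,24],[[0,0,0.03],0,24],[[0,0,0.02],0,24],[[0,0,0],0,24]])

```text
clock: 7.5
tool_pos: [565.5, 87.0, 56.1]
tcp_rot: [[-0.982, -0.189, -0.0], [-0.189, 0.982, -0.0], [0.0, -0.0, -1.0]]
contact_force: [-2.8, -0.7, 8.0]
gripper_width: 27.2
gripper_force: 60.2
```

Request:
arm_command(targets=[[[0.016,0,0],0,24],[[0,0,0],0,24],[[0,0,0.01],0,24],[[0,0,0],0,24]])

```text
clock: 7.9
tool_pos: [565.3, 87.0, 56.0]
tcp_rot: [[-0.982, -0.189, 0.001], [-0.189, 0.982, 0.0], [-0.001, -0.0, -1.0]]
contact_force: [-1.9, 0.1, 15.9]
gripper_width: 27.1
gripper_force: 61.0
```

The force rises on the well floor at seated height, so I'm releasing and lifting to check.

Request:
arm_command(targets=[[[0,0,-0.02],0,40],[[0,0,0],0,40],[[0,0,0],0,40],[[0,0,-0.5],0,40],[[0,0,-0.8],0,40],[[0.3,0,-0.7],0,40],[[0.3,0,0],0,40],[[0,0,0],0,40]])

```text
clock: 8.7
tool_pos: [534.2, 81.1, 157.0]
tcp_rot: [[-0.982, -0.189, 0.0], [-0.189, 0.982, -0.0], [-0.0, -0.0, -1.0]]
contact_force: [-0.7, 0.6, -0.3]
gripper_width: 40.1
gripper_force: 0.0
```

```bash
python3 to.py 546.6 343.0 100 94.1; python3 - <<'E'
from h import *
s,c,im,o=look("puck1","w6")
for d in o:
    p=d['pixels']; v,u=np.nonzero(p); e=top_face(im,p); print(round(d['score'],2),np.round(d['box']),p.sum(),np.round(e[0],1),np.round(e[1],1),np.round(atz(c,*e[0],48),1))
for n,g in [('w2',(522,80,28)),('w3',(478.5,72,28))]:
    q=gold(im,proj(c,g),18);print(n,q and (np.round(q[0],1),q[1],np.round(atz(c,*q[0],28),1)))
print(proj(c,(565.5,87.5,48)),proj(c,(565.5,87.5,36)))
cv2.imwrite("pics/v6.png",cv2.resize(im[150:350,150:430],(784,560),interpolation=cv2.INTER_CUBIC))
E
```

```text
clock 8.7 pos [534.2  81.1 157. ] yang 100.9 F [-0.7  0.6 -0.3] w 40.1 f 0.0
turn 0.85
units [-0.623  5.208  1.139]
0.84 [270. 230. 304. 269.] 1179 [285.4 254.3] [36.6 40.8] [566.1  88.   48. ]
0.58 [538. 249. 560. 284.] 653 [567.6 270.9] [25.9 37. ] [537.1 317.7  48. ]
w2 (array([285.5, 194.3]), 4, array([522.5,  79.6,  28. ]))
w3 (array([285.6, 139.5]), 4, array([479.2,  71.4,  28. ]))
(np.float64(284.94933097635834), np.float64(253.53362828828224)) (np.float64(284.9451037859844), np.float64(247.26196392853913))
```

View pics/v6.png

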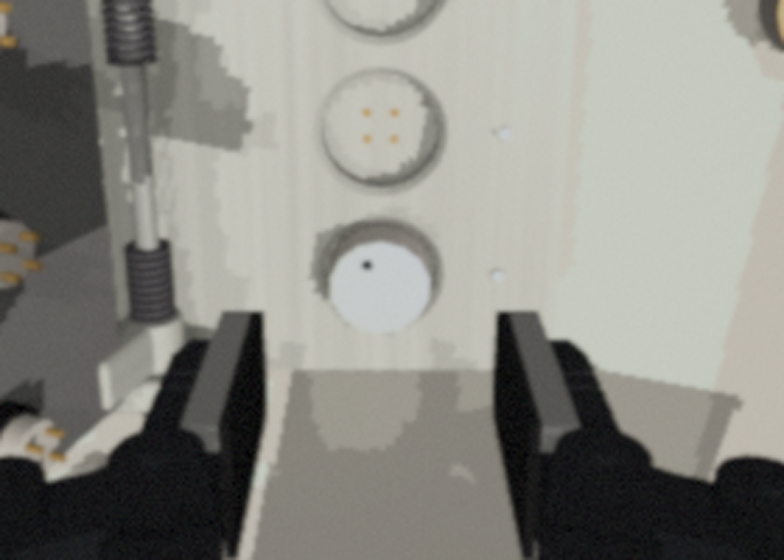

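Puck 1 sits flat in well1: its top face is at (285,253), which matches a seated puck. Next is puck B.

Request:
arm_command(targets=[[[0,0,0],0.85,42],[[-0.105,0.867,0.1],0,42],[[-0.105,0.867,0.1],0,42],[[-0.105,0.867,0.1],0,42],[[-0.105,0.867,0.1],0,42],[[-0.105,0.867,0.1],0,42],[[-0.105,0.867,0.1],0,42],[[0,0,0],0,42]])

```text
clock: 9.6
tool_pos: [548.0, 347.9, 124.3]
tcp_rot: [[-0.997, -0.075, -0.001], [-0.075, 0.997, 0.001], [0.001, 0.001, -1.0]]
contact_force: [-0.1, -0.7, -0.1]
gripper_width: 41.8
gripper_force: 0.0
```

```bash
python3 to.py 546.4 343.0 29.5 94.1; python3 - <<'E'
from h import *
s,c,im,o=look("puck1","w7")
for d in o:
    p=d['pixels']; v,u=np.nonzero(p); e=top_face(im,p); print(round(d['score'],2),np.round(d['box']),p.sum(),np.round(atz(c,u.mean(),v.mean(),16),1),np.round(e[0],1),np.round(e[1],1),np.round(atz(c,*e[0],23),1))
E
```

```text
clock 9.6 pos [548.  347.9 124.3] yang 94.31 F [-0.1 -0.7 -0.1] w 41.8 f 0.0
turn 0.03
units [ 0.04  -0.095  1.896]
0.68 [260. 197. 301. 237.] 1333 [546.2 343.2  16. ] [277.9 216.4] [37.3 40.2] [546.1 342.8  23. ]
```

Request:
arm_command(targets=[[[0,0,0.5],0,42],[[0,0,0.5],0,42],[[0,0,0],0,42],[[0,0,0],0,42]])

```text
clock: 10.1
tool_pos: [548.4, 342.0, 76.3]
tcp_rot: [[-0.998, -0.071, -0.001], [-0.071, 0.998, -0.001], [0.001, -0.0, -1.0]]
contact_force: [-0.0, 0.3, 0.7]
gripper_width: 41.8
gripper_force: 0.0
```

```bash
python3 to.py 546.3 343.0 29.5 94.1
```

```text
clock 10.1 pos [548.4 342.   76.3] yang 94.05 F [-0.   0.3  0.7] w 41.8 f 0.0
turn -0.01
units [0.041 0.023 0.937]
```

Request:
arm_command(targets=[[[0.04,0.02,0.3],0,42],[[0,0,0.4],0,42],[[0,0,0.22],0,42],[[0,0,0],0,42],[[0,0,0],0,24],[[0,0,0],0,24],[[0,0,0],0,24],[[0,0,0],0,24]])

```text
clock: 10.9
tool_pos: [546.8, 344.0, 31.5]
tcp_rot: [[-0.997, -0.072, 0.002], [-0.072, 0.997, 0.001], [-0.002, 0.001, -1.0]]
contact_force: [-1.0, -1.2, 7.6]
gripper_width: 26.7
gripper_force: 59.8
```

```bash
python3 to.py 546.3 343.0 155 100.9
```

```text
clock 10.9 pos [546.8 344.   31.5] yang 94.1 F [-1.  -1.2  7.6] w 26.7 f 59.8
turn -0.85
units [ 0.014 -0.017 -2.47 ]
```

Request:
arm_command(targets=[[[0,0,-0.4],0,24],[[0,0,-0.8],0,24],[[0,0,-0.7],0,24],[[0,0,0],-0.85,24],[[0.248,-0.85,0],0,24],[[0.248,-0.85,0],0,24],[[0.248,-0.85,0],0,24],[[0.248,-0.85,0],0,24]])

```text
clock: 11.7
tool_pos: [529.4, 166.0, 126.0]
tcp_rot: [[-0.982, -0.19, 0.001], [-0.19, 0.982, 0.0], [-0.001, -0.0, -1.0]]
contact_force: [0.4, -1.3, -0.8]
gripper_width: 27.0
gripper_force: 59.2
```

Request:
arm_command(targets=[[[0.248,-0.85,0],0,24],[[0.248,-0.85,0],0,24],[[0,0,0.6],0,24],[[0,0,0.4],0,24],[[0,0,0],0,24],[[0,0,0],0,24]])

```text
clock: 12.3
tool_pos: [521.5, 79.4, 75.8]
tcp_rot: [[-0.982, -0.189, -0.0], [-0.189, 0.982, -0.0], [0.0, 0.0, -1.0]]
contact_force: [-0.8, -0.3, 0.6]
gripper_width: 26.5
gripper_force: 59.3
```

```bash
python3 to.py 521.9 78.7 58 100.9; python3 - <<'E'
from h import *
s,c,im,o=look("puck1","w8")
for d in o: print(round(d['score'],2),np.round(d['box']),d['pixels'].sum())
for n,g in [('w3',(478.7,71.5,28))]:
    q=gold(im,proj(c,g),18);print(n,q and (np.round(q[0],1),q[1],np.round(atz(c,*q[0],28),1)))
E
```

```text
clock 12.3 pos [521.5  79.4  75.8] yang 100.92 F [-0.8 -0.3  0.6] w 26.5 f 59.3
turn 0.0
units [-0.005 -0.015  0.357]
0.71 [259. 308. 312. 356.] 2026
0.63 [258. 244. 317. 312.] 3291
w3 (array([284.3, 178.5]), 4, array([479.4,  71.3,  28. ]))
```

Request:
arm_command(targets=[[[0,-0.014,0.12],0,24],[[0,0,0.12],0,24],[[0,0,0.06],0,24],[[0,0,0.03],0,24],[[0,0,0.03],0,24],[[0,0,0.01],0,24],[[0,0,0],0,24]])

```text
clock: 13.1
tool_pos: [521.5, 78.6, 56.8]
tcp_rot: [[-0.982, -0.189, -0.0], [-0.189, 0.982, 0.0], [0.0, 0.0, -1.0]]
contact_force: [-0.9, -0.6, 0.2]
gripper_width: 27.1
gripper_force: 59.3
```

Request:
arm_command(targets=[[[0,0,0.012],0,24],[[0,0,0],0,24],[[0,0,0],0,40],[[0,0,0],0,40],[[0,0,0],0,40],[[0,0,-0.5],0,40],[[0,0,-0.8],0,40],[[0.3,0,-0.7],0,40]])

```text
clock: 13.9
tool_pos: [507.9, 75.8, 157.6]
tcp_rot: [[-0.982, -0.189, 0.001], [-0.189, 0.982, 0.0], [-0.001, -0.0, -1.0]]
contact_force: [0.9, 0.1, -0.5]
gripper_width: 40.2
gripper_force: 0.0
```

```bash
python3 to.py 541.4 423.0 110 94.1; python3 - <<'E'
from h import *
s,c,im,o=look("puck1","w9")
for d in o:
    p=d['pixels']; v,u=np.nonzero(p); e=top_face(im,p); print(round(d['score'],2),np.round(d['box']),p.sum(),np.round(e[0],1),np.round(e[1],1),np.round(atz(c,*e[0],48),1))
print(proj(c,(522.2,79.3,48)),proj(c,(565.5,87.5,48)))
E
```

```text
clock 13.9 pos [507.9  75.8 157.6] yang 100.91 F [ 0.9  0.1 -0.5] w 40.2 f 0.0
turn 0.85
units [-1.164  6.878  0.952]
0.76 [270. 261. 307. 300.] 1144 [285.8 283.5] [35.4 39.9] [566.6  88.3  48. ]
0.63 [269. 211. 305. 251.] 1171 [285.8 233.1] [38.4 41.4] [522.2  79.6  48. ]
(np.float64(285.34316974145395), np.float64(233.01808214355137)) (np.float64(285.1512426137774), np.float64(282.2461883839631))
```

Well2 is also seated. Now puck A.

Request:
arm_command(targets=[[[0,0,0],0.85,40],[[-0.146,0.86,0],0,40],[[-0.146,0.86,0],0,40],[[-0.146,0.86,0],0,40],[[-0.146,0.86,0],0,40],[[-0.146,0.86,0],0,40],[[-0.146,0.86,0],0,40],[[-0.146,0.86,0],0,40]])

```text
clock: 14.8
tool_pos: [535.8, 381.4, 155.4]
tcp_rot: [[-0.997, -0.072, -0.001], [-0.072, 0.997, -0.0], [0.001, -0.0, -1.0]]
contact_force: [1.1, -0.5, 0.5]
gripper_width: 40.1
gripper_force: 0.0
```

Request:
arm_command(targets=[[[-0.146,0.86,0.3],0,40],[[0,0,0.6],0,40],[[0,0,0.6],0,40],[[0,0,0],0,40],[[0,0,0],0,40],[[0,0,0],0,40]])

```text
clock: 15.4
tool_pos: [541.2, 423.3, 82.8]
tcp_rot: [[-0.997, -0.071, 0.002], [-0.071, 0.997, 0.001], [-0.002, 0.001, -1.0]]
contact_force: [0.5, -0.4, 0.3]
gripper_width: 40.0
gripper_force: 0.0
```

```bash
python3 to.py 541.3 423.0 29.5 94.1; python3 - <<'E'
from h import *
s,c,im,o=look("puck1","w10")
for d in o:
    p=d['pixels']; v,u=np.nonzero(p); e=top_face(im,p); print(round(d['score'],2),np.round(d['box']),p.sum(),np.round(atz(c,u.mean(),v.mean(),16),1),np.round(e[0],1),np.round(e[1],1),np.round(atz(c,*e[0],23),1))
E
```

```text
clock 15.4 pos [541.2 423.3  82.8] yang 94.08 F [ 0.5 -0.4  0.3] w 40.0 f 0.0
turn -0.0
units [-1.000e-03 -5.000e-03  1.065e+00]
0.64 [263. 210. 308. 264.] 1849 [541.5 423.2  16. ] [285.  242.1] [42.9 47. ] [541.6 423.7  23. ]
```

Request:
arm_command(targets=[[[0,0,0.5],0,40],[[0,0,0.35],0,40],[[0,0,0.2],0,40],[[0,0,0],0,40],[[0,0,0],0,24],[[0,0,0],0,24],[[0,0,0],0,24],[[0,0,0],0,24]])

```text
clock: 16.3
tool_pos: [540.9, 423.4, 29.8]
tcp_rot: [[-0.997, -0.072, 0.001], [-0.072, 0.997, 0.001], [-0.001, 0.001, -1.0]]
contact_force: [-0.5, -0.1, 8.3]
gripper_width: 26.3
gripper_force: 59.8
```

```bash
python3 to.py 478.8 70.5 130 100.9
```

```text
clock 16.3 pos [540.9 423.4  29.8] yang 94.1 F [-0.5 -0.1  8.3] w 26.3 f 59.8
turn -0.85
units [ 2.555 -6.696 -2.005]
```

Request:
arm_command(targets=[[[0,0,-0.4],0,24],[[0,0,-0.8],0,24],[[0,0,-0.8],0,24],[[0,0,0],-0.85,24],[[0.32,-0.837,0],0,24],[[0.32,-0.837,0],0,24],[[0.32,-0.837,0],0,24],[[0.32,-0.837,0],0,24]])

```text
clock: 17.1
tool_pos: [508.7, 245.2, 129.2]
tcp_rot: [[-0.982, -0.19, 0.001], [-0.19, 0.982, 0.0], [-0.001, 0.0, -1.0]]
contact_force: [0.6, -0.3, 0.0]
gripper_width: 27.2
gripper_force: 59.2
```

Request:
arm_command(targets=[[[0.32,-0.837,0],0,24],[[0.32,-0.837,0],0,24],[[0.32,-0.837,0],0,24],[[0.32,-0.837,0],0,24],[[0,0,0.6],0,24],[[0,0,0.5],0,24],[[0,0,0],0,24],[[0,0,0],0,24]])

```text
clock: 17.9
tool_pos: [478.0, 70.2, 74.1]
tcp_rot: [[-0.982, -0.189, -0.001], [-0.189, 0.982, -0.0], [0.0, 0.0, -1.0]]
contact_force: [-0.4, 0.3, 0.4]
gripper_width: 26.7
gripper_force: 59.3
```

```bash
python3 to.py 478.6 70.5 56 100.9; python3 - <<'E'
from h import *
s,c,im,o=look("puck1","w11")
for d in o: print(round(d['score'],2),np.round(d['box']),d['pixels'].sum())
E
```

```text
clock 17.9 pos [478.   70.2  74.1] yang 100.92 F [-0.4  0.3  0.4] w 26.7 f 59.3
turn 0.0
units [-0.012  0.004  0.363]
0.88 [263. 362. 310. 380.] 787
0.85 [260. 246. 317. 314.] 3431
0.77 [263. 313. 312. 360.] 1942
```

Request:
arm_command(targets=[[[-0.01,0,0.12],0,24],[[0,0,0.12],0,24],[[0,0,0.06],0,24],[[0,0,0.04],0,24],[[0,0,0.02],0,24],[[0,0,0],0,24],[[0,0,0],0,24]])

```text
clock: 18.7
tool_pos: [478.5, 70.2, 55.7]
tcp_rot: [[-0.982, -0.189, 0.0], [-0.189, 0.982, 0.0], [-0.0, 0.0, -1.0]]
contact_force: [-0.6, 0.4, -0.3]
gripper_width: 26.9
gripper_force: 59.3
```

Request:
arm_command(targets=[[[0,0,0.012],0,24],[[0,0,0],0,40],[[0,0,0],0,40],[[0,0,0],0,40],[[0,0,-0.5],0,40],[[0,0,-0.9],0,40],[[0,0,-0.9],0,30],[[0,0,-0.9],0,30]])

```text
clock: 19.5
tool_pos: [478.0, 70.2, 216.9]
tcp_rot: [[-0.982, -0.189, -0.0], [-0.189, 0.982, 0.0], [0.0, 0.0, -1.0]]
contact_force: [0.7, 0.2, -1.1]
gripper_width: 29.9
gripper_force: 0.0
```

Request:
arm_command(targets=[[[0,0,-0.3],0,30],[[-0.22,-0.66,0],0,30],[[-0.22,-0.66,0],0,30],[[-0.22,-0.66,0],0,30],[[-0.22,-0.66,0],0,30],[[0,0,0],0,30],[[0,0,0],0,30]])

```text
clock: 20.2
tool_pos: [546.5, -51.5, 229.8]
tcp_rot: [[-0.982, -0.188, -0.001], [-0.188, 0.982, 0.0], [0.001, 0.0, -1.0]]
contact_force: [-1.2, 0.3, -0.7]
gripper_width: 29.9
gripper_force: 0.0
```

```bash
python3 to.py 547.1 -51.9 150 100.9; python3 - <<'E'
from h import *
s,c,im,o=look("puck1","w12")
for d in o:
    p=d['pixels']; e=top_face(im,p); print(round(d['score'],2),np.round(d['box']),p.sum(),np.round(e[0],1),np.round(e[1],1),np.round(atz(c,*e[0],48),1))
print([np.round(proj(c,p)) for p in [(547.1,-51.9,153),(522.2,79.3,48),(478.7,71,48),(565.5,87.5,48)]])
for d in regions_of("handle","wrist")[:3]: print('handle',round(d['score'],2),d['box'],d['pixels'].sum())
cv2.imwrite("pics/v12.png",im)
E
```

```text
clock 20.2 pos [546.5 -51.5 229.8] yang 100.83 F [-1.2  0.3 -0.7] w 29.9 f 0.0
turn -0.01
units [-0.01  -0.009  1.596]
0.88 [401. 177. 436. 208.] 837 [421.7 192. ] [30.8 39.6] [521.3  81.5  48. ]
0.72 [394. 216. 432. 247.] 827 [411.6 230.3] [38.4 41.7] [562.1  84.3  48. ]
0.6 [408. 131. 442. 165.] 914 [427.4 149.1] [32.4 39.4] [480.2  73.5  48. ]
[array([284., 232.]), array([419., 192.]), array([425., 147.]), array([414., 234.])]
handle 0.6 [279.8, 132.1, 389.7, 311.1] 8195
```

View pics/v12.png

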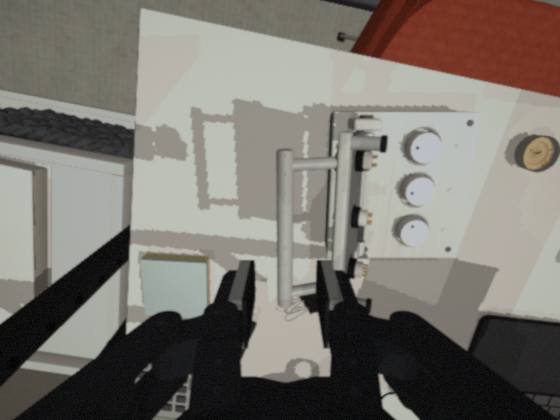

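All three pucks sit in their wells at about (422,192), (412,230) and (427,149). The handle bar runs along column 285 over rows 150–303, as predicted. I'll check the bar's height from the other cameras.

```bash
python3 - <<'E'
from h import *
w=get_calibration("wrist");t=get_calibration("top");s=get_calibration("scene")
im=cv2.imread("pics/top0.png"); jy=np.array([.982,.189,0])
for k in (-45,0,45):
    p=np.array([547.1,-51.9,153])+k*jy; print(k,np.round(proj(t,p),1),np.round(proj(s,p),1),np.round(proj(w,p),1))
g=cv2.cvtColor(im,cv2.COLOR_BGR2GRAY)
for row in (232,240,248): print(row,g[row,335:360])
# bar in wrist picture: column profile
b=cv2.cvtColor(cv2.imread("pics/w12.png"),cv2.COLOR_BGR2GRAY)
for row in (190,230): print(row,b[row,272:298])
E
```

```text
-45 [352.1 257.7] [347.3 247.2] [281.6 166.4]
0 [349.2 241.5] [352.9 234.1] [281.7 232.2]
45 [346.3 225.4] [358.1 222.1] [281.9 290.1]
232 [139 143 144 144 144 144 145 145 144 144 142 151 179 164 130 134 144 145
 144 143 144 144 145 153 174]
240 [168 144 143 143 144 143 144 144 144 143 143 138 137 171 181 141 121 142
 144 144 143 144 144 143 143]
248 [178 177 165 144 143 144 143 144 143 144 144 143 141 137 160 178 149 121
 142 144 143 143 142 143 142]
190 [144 144 145 139 120  99  99 112 122 131 140 147 153 162 162 160 159 158
 157 150 140 136 144 145 144 144]
230 [190 191 190 186 167 125 110 120 133 143 154 161 165 168 170 169 165 162
 158 152 155 172 188 190 191 191]
```

Request:
arm_command(targets=[[[0,0,0.4],0,22],[[0,0,0.5],0,22],[[0,0,0.35],0,22],[[0,0,0.2],0,22],[[0,0,0],0,22],[[0,0,0],0,22]])

```text
clock: 20.95
tool_pos: [546.9, -50.9, 158.2]
tcp_rot: [[-0.982, -0.19, 0.001], [-0.19, 0.982, -0.0], [-0.0, -0.0, -1.0]]
contact_force: [-0.3, 0.1, -0.1]
gripper_width: 22.1
gripper_force: 0.0
```

Request:
arm_command(targets=[[[0,0,0.03],0,8],[[0,0,0],0,8],[[0,0,0],0,8],[[0,0,0],0,8],[[0,0,0],0,8]])

```text
clock: 21.45
tool_pos: [547.4, -51.7, 157.0]
tcp_rot: [[-0.982, -0.189, 0.002], [-0.189, 0.982, -0.001], [-0.002, -0.001, -1.0]]
contact_force: [0.4, -6.5, 5.8]
gripper_width: 9.2
gripper_force: 48.9
```

```bash
python3 to.py 547.1 -51.9 157 100.9; python3 - <<'E'
import numpy as np
# arc in tool units: bar rel hinge (x fwd=-jx -> +tool y), angle from closed
r0=np.hypot(112,35); a0=np.arctan2(35,112)  # closed
f=lambda q:(112*np.cos(q)-35*np.sin(q),112*np.sin(q)+35*np.cos(q)) # q=angle from closed; returns forward, up
qs=np.radians(np.linspace(110,0,23)); P=np.array([f(q) for q in qs])
print(P[0],P[-1])
d=np.diff(P,axis=0)/50
for q,x in zip(np.degrees(qs[1:]),d): print(round(q),'dy',round(x[0],3),'dz',round(-x[1],3))
E
```

```text
clock 21.45 pos [547.4 -51.7 157. ] yang 100.9 F [ 0.4 -6.5  5.8] w 9.2 f 48.9
turn -0.0
units [ 0.008 -0.003  0.001]
[-71.19549778  93.27486851] [112.  35.]
105 dy 0.168 dz -0.117
100 dy 0.178 dz -0.102
95 dy 0.186 dz -0.086
90 dy 0.193 dz -0.07
85 dy 0.198 dz -0.052
80 dy 0.202 dz -0.035
75 dy 0.204 dz -0.017
70 dy 0.205 dz 0.001
65 dy 0.204 dz 0.018
60 dy 0.202 dz 0.036
55 dy 0.198 dz 0.053
50 dy 0.192 dz 0.071
45 dy 0.185 dz 0.087
40 dy 0.177 dz 0.103
35 dy 0.167 dz 0.118
30 dy 0.156 dz 0.132
25 dy 0.144 dz 0.145
20 dy 0.131 dz 0.157
15 dy 0.117 dz 0.168
10 dy 0.102 dz 0.178
5 dy 0.086 dz 0.186
0 dy 0.07 dz 0.193
```

Request:
arm_command(targets=[[[0,0.084,-0.058],0,8],[[0,0.084,-0.058],0,8],[[0,0.089,-0.051],0,8],[[0,0.089,-0.051],0,8],[[0,0.093,-0.043],0,8],[[0,0.093,-0.043],0,8],[[0,0,0],0,8]])

```text
clock: 22.15
tool_pos: [542.5, -25.2, 172.6]
tcp_rot: [[-0.982, -0.189, 0.003], [-0.189, 0.982, -0.001], [-0.002, -0.002, -1.0]]
contact_force: [-0.4, -6.5, 10.1]
gripper_width: 9.0
gripper_force: 49.5
```

Request:
arm_command(targets=[[[0,0.193,-0.07],0,8],[[0,0.198,-0.052],0,8],[[0,0.202,-0.035],0,8],[[0,0.204,-0.017],0,8],[[0,0.205,0],0,8],[[0,0.204,0.018],0,8],[[0,0,0],0,8],[[0,0,0],0,8]])

```text
clock: 22.95
tool_pos: [531.3, 34.5, 180.0]
tcp_rot: [[-0.982, -0.19, 0.003], [-0.19, 0.982, 0.0], [-0.003, -0.0, -1.0]]
contact_force: [3.1, -0.0, 8.9]
gripper_width: 9.3
gripper_force: 49.7
```

```bash
python3 - <<'E'
from h import *
s=r.get_state(); R=np.array(s['tcp_rot']); p=np.array(s['tool_pos'])-np.array([547.4,-51.7,157])
f=lambda q:np.array((112*np.cos(q)-35*np.sin(q),112*np.sin(q)+35*np.cos(q)))
d=f(np.radians(65))-f(np.radians(110)); print('moved tool y',(p@R[:,1]).round(1),'up',p[2].round(1),'expected',d.round(1),'x',(p@R[:,0]).round(1))
E
```

```text
moved tool y 87.7 up 23.0 expected [86.8 23. ] x -0.6
```

Tracking well. Continue.

Request:
arm_command(targets=[[[0,0.202,0.036],0,8],[[0,0.198,0.053],0,8],[[0,0.192,0.071],0,8],[[0,0.185,0.087],0,8],[[0,0.177,0.103],0,8],[[0,0.167,0.118],0,8],[[0,0,0],0,8],[[0,0,0],0,8]])

```text
clock: 23.75
tool_pos: [520.4, 89.6, 156.0]
tcp_rot: [[-0.982, -0.19, 0.002], [-0.19, 0.982, 0.0], [-0.002, -0.0, -1.0]]
contact_force: [4.6, 0.2, 4.2]
gripper_width: 8.7
gripper_force: 49.0
```

Request:
arm_command(targets=[[[0,0.156,0.132],0,8],[[0,0.144,0.145],0,8],[[0,0.131,0.157],0,8],[[0,0.059,0.084],0,8],[[0,0.058,0.084],0,8],[[0,0,0],0,8],[[0,0,0],0,8]])

```text
clock: 24.45
tool_pos: [515.2, 116.3, 125.6]
tcp_rot: [[-0.982, -0.189, 0.002], [-0.189, 0.982, 0.0], [-0.002, -0.0, -1.0]]
contact_force: [6.5, -1.9, 0.8]
gripper_width: 8.6
gripper_force: 48.5
```

```bash
python3 - <<'E'
from h import *
s=r.get_state(); R=np.array(s['tcp_rot']); p=np.array(s['tool_pos'])-np.array([547.4,-51.7,157])
f=lambda q:np.array((112*np.cos(q)-35*np.sin(q),112*np.sin(q)+35*np.cos(q)))
for a in (15,0):
    d=f(np.radians(a))-f(np.radians(110)); print('moved tool y',(p@R[:,1]).round(1),'up',p[2].round(1),'expected',d.round(1),'x',(p@R[:,0]).round(1),s['joint_positions'])
E
```

```text
moved tool y 171.0 up -31.4 expected [170.3 -30.5] x -0.1 [ 6.24030344e+00  2.97275553e+01  9.86079581e+01 -2.72787542e-04
  5.15768153e+01 -9.46617085e+01]
moved tool y 171.0 up -31.4 expected [183.2 -58.3] x -0.1 [ 6.24030344e+00  2.97275553e+01  9.86079581e+01 -2.72787542e-04
  5.15768153e+01 -9.46617085e+01]
```

Request:
arm_command(targets=[[[-0.01,0.052,0.088],0,8],[[0,0.05,0.09],0,8],[[0,0.043,0.093],0,8],[[0,0.02,0.046],0,8],[[0,0.02,0.047],0,8],[[0,0,0],0,8],[[0,0,0],0,8]])

```text
clock: 25.15
tool_pos: [513.3, 125.4, 107.1]
tcp_rot: [[-0.982, -0.189, 0.0], [-0.189, 0.982, -0.0], [-0.0, -0.0, -1.0]]
contact_force: [4.1, -4.6, 4.6]
gripper_width: 9.0
gripper_force: 48.9
```

Request:
arm_command(targets=[[[0,0.015,0.035],0,8],[[0,0.013,0.035],0,8],[[0,0.012,0.035],0,8],[[0,0.01,0.03],0,8],[[0,0,0],0,8],[[0,0,0],0,8]])

```text
clock: 25.75
tool_pos: [513.0, 127.6, 100.5]
tcp_rot: [[-0.982, -0.189, 0.001], [-0.189, 0.982, -0.0], [-0.0, -0.0, -1.0]]
contact_force: [4.1, -7.6, 6.2]
gripper_width: 9.1
gripper_force: 49.6
```

Request:
arm_command(targets=[[[0,0.004,0.02],0,8],[[0,0.003,0.02],0,8],[[0,0,0.02],0,8],[[0,0,0],0,8],[[0,0,0],0,8],[[0,0,0],0,8]])

```text
clock: 26.35
tool_pos: [512.9, 128.3, 98.0]
tcp_rot: [[-0.982, -0.189, 0.001], [-0.189, 0.982, 0.0], [-0.001, -0.0, -1.0]]
contact_force: [1.7, -3.5, 17.1]
gripper_width: 9.1
gripper_force: 50.6
```

Request:
arm_command(targets=[[[0,0,0.012],0,8],[[0,0,0],0,8],[[0,0,0],0,8],[[0,0,0],0,8]])

```text
clock: 26.75
tool_pos: [512.9, 128.4, 97.5]
tcp_rot: [[-0.982, -0.189, 0.001], [-0.189, 0.982, 0.0], [-0.001, 0.0, -1.0]]
contact_force: [-0.9, -2.7, 19.8]
gripper_width: 8.9
gripper_force: 51.1
```

```bash
python3 to.py 513 128 98; python3 - <<'E'
from h import *
s=snapshot("scene");c=get_calibration("scene");w=snapshot("wrist")
print(np.round(proj(c,(512.5,127.8,95))))
a=cv2.resize(s[190:320,230:380],(690,598),interpolation=cv2.INTER_CUBIC)
cv2.imwrite("pics/v13.png",a)
E
```

```text
clock 26.75 pos [512.9 128.4  97.5] yang 100.91 F [-0.9 -2.7 19.8] w 8.9 f 51.1
units [-0.    -0.008 -0.009]
[264. 240.]
```

View pics/v13.png

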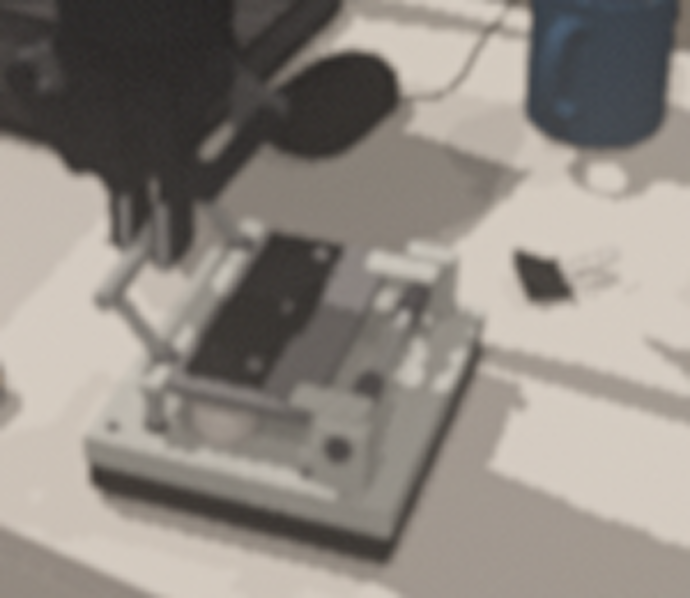

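The scene view shows the lid lying flat with its front pillar on the deck. I'll press a little more to confirm it is hard on the stop.

Request:
arm_command(targets=[[[0,0,0.015],0,8],[[0,0,0.015],0,8],[[0,0,0],0,8],[[0,0,0],0,8],[[0,0,0],0,8],[[0,0,0],0,8]])

```text
clock: 27.45
tool_pos: [512.9, 128.6, 96.5]
tcp_rot: [[-0.982, -0.189, 0.001], [-0.189, 0.982, 0.001], [-0.001, 0.0, -1.0]]
contact_force: [-2.9, -0.3, 31.1]
gripper_width: 8.9
gripper_force: 52.1
```

Request:
arm_command(targets=[[[0,0,0],0,8],[[0,0,0],0,8],[[0,0,0],0,8],[[0,0,0],0,8],[[0,0,0],0,8],[[0,0,0],0,8],[[0,0,0],0,8],[[0,0,0],0,8]])

```text
clock: 28.25
tool_pos: [512.9, 128.6, 96.5]
tcp_rot: [[-0.982, -0.189, 0.001], [-0.189, 0.982, 0.001], [-0.002, 0.0, -1.0]]
contact_force: [-3.9, -0.2, 31.8]
gripper_width: 9.1
gripper_force: 52.1
```

```bash
python3 to.py 512.9 128.6 96.5; python3 -c "
from h import *
print(order.close_job())"
```

```text
clock 28.25 pos [512.9 128.6  96.5] yang 100.91 F [-3.9 -0.2 31.8] w 9.1 f 52.1
units [ 0. -0.  0.]
the job is handed in; nothing more can be done
None
```

I seated all three pucks in their wells and handed the job in at 28 s, with the gripper pressing the lid down at a steady 31 N or so; that it is fully shut with the contact heads pressed in is judged from handle height, push force and a camera view, as the joints could not be read.

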